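# Flip the kickstand down and hold the child's bike upright

### The arm

A 6-joint arm with a two-finger parallel gripper is mounted at the origin on the work surface. World frame = base frame: x ahead of the robot, y to its left, z up, the work surface at z = 0. Lengths are in m, angles in degrees, forces in N, time in s.
With the tool pointing down it reaches from about 0.4 to 0.825 m from the base axis. Payload 7 kg.
Tool frame: the origin (TCP) lies between the finger pads; the fingertips stand 19 mm ahead of it and the grasp point (between the pads) is the TCP; z points along the fingers, y is the line along which they close (so a half turn about z gives the same grasp; the last joint's range is limited). The gripper opens to 88 mm and grips with 3 to 60 N. Pads are 19 mm wide; open, the fingers measure 130 mm over their backs; the gripper's body (78 mm by 193 mm) begins 47 mm behind the grasp point.
Start: joints at [-51.159, 20.546, 0.682, 0, -70.136, -16.507], TCP at [0.256, -0.624, 0.222] pointing down, gripper open.
Joint ranges: [-176.03, 176.03], [-82.01, 121.73], [-58.28, 71.71], [-173.87, 95.51], [-174.79, -0.11], [-173.66, 173.66]. Speed limits (degrees/s): [136.94, 136.94, 172.46, 180, 180, 180].

### API

Orientations are given as [roll, pitch, yaw] about the fixed x, y, z axes, in that order (R = Rz(yaw) Ry(pitch) Rx(roll)).
In Python, from plant import get_obs, snapshot, close_job, spot_in, spot_point gives the robot as it stands.
- The arm moves only by the tool play_rows, never from a script. Its argument "plan" is a list of rows, each a list of 6 numbers: the shift along the tool's x, y, z in cm, then the turn, a rotation vector about the tool's x, y, z in degrees. A call has 1 to 20 rows; each row shifts and turns the commanded pose from where the row before left it, along the tool's axes as they then stand; what a row does not reach is not made up. A row lasts 1/12 s, in which the tool goes at most 41.7 mm and 7.16 degrees, less where a joint would pass 70% of its speed; a pose out of reach is approached as far as the arm can. A call is refused whole if a number of a shift passes 4.17 or a number of a turn 7.16, either way. A call with a gripper value outside its range is refused whole. "grip" is the finger opening in cm, from 0 to 8.76, set as the call begins (left out, the last holds). The fingers move at their own pace and stop on an object; the grip force is fixed at half the most. Time passes only in rows, so rows that do not move let the fingers close. It gives the time, the measured TCP pose, the force, the opening and the grip force at its end, in the units of the state.
- get_obs(): the state, without advancing time (a new reading comes with each control period).
- snapshot(name): name is "scene" or "side" or "wrist"; returns a dict with "frame" (400x640x3 uint8, red, green, blue), "fx", "fy", "cx", "cy" (pixels), "k1" (the pictures are not rectified: a ray, as slopes to the right and down, at radius r is drawn at 1 + k1 r^2 times it, then the intrinsics apply), "position" and "attitude" of the camera in the world. Camera axes: x right, y down, z forward; pixel columns grow to the right and rows downward; lengths in m; the calibration is good to about 2 mm. A picture is of the moment at which its call begins. There is no depth.
- close_job(): hands the job in; it is judged then, once.
Trained networks look in the newest picture that a camera, given by its name, has taken for a name from the list of things; names that differ only in an ending like _2 or _b are one class to them, and where a whole thing is asked for, a point or a joint stands for the part that bears it (a point fixed in the world has none). Each returns a list of dicts, best first, with "score" (0 to 1); they miss things now and then, are a little off and sometimes report something else, mostly with a low value. They report only what shows in the picture. A call takes as long as a camera call.
- spot_in(camera, thing): "position" ([x, y, z] in m, in world coordinates, good to about 4 mm: the middle of the surface that is visible of it).
- spot_point(camera, thing): "position" ([x, y, z] in m, in world coordinates, good to about 4 mm: a listed point, or the origin of a listed thing).
The state is a dict: "clock": time; "joint_pos": joint angles; "qvel": joint speeds; "tau": joint torques, N m; "tool_pos": TCP position; "orientation": TCP orientation; "force": force on the tool from outside, world axes, zero at the start; "moment": the same for the moment, N m; "opening": finger opening in m; "gripper_force": force on a finger pad.
Only numpy, scipy, OpenCV 4.12 (cv2) and the standard library are available. Lean on these libraries where they do the work, as an engineer would, in place of code of your own. Each camera call takes 0.05 s, during which the arm holds its last target. There are 200 camera calls.

### The job

A spring kickstand has just been fitted to the rear axle of the small red bike that leans on the yellow pail. Flip the stand all the way down, over its spring's centre, then take hold of the bike, bring it upright off the pail with both tyres staying where they stand on the bench, and finish while still gripping it: hold it upright and still, off the pail and with the stand's foot clear of the bench, and do not let go, because I am about to set the stand's length to that gap. Do not shift the pail or anything else on the bench.

Things in the scene. Friction and masses are not known exactly. Their poses are not given: they have to be found in the camera images.
- bike: Child's 12-inch bike, red frame, about 3.2 kg, loose, brakes shut so the wheels do not roll; starts leaning 10 to 12 deg to its right (away from the robot) on the pail's rim. Origin: on the tyre line at bench level, between the wheels. Axes: +y to the front wheel, +x to its right, +z up in the wheel plane (upright = z vertical). It tips about the tyre line; on its stand it leans 6 deg left.
- tube_grip (a point): Point on the axis of the main tube, (0, 0.065, 0.269) in the bike's frame; grip here from above across the tube, fingers closing along the bike's x. Tube: round, red, 34 mm thick, from (0, -0.08, 0.19) up to (0, 0.205, 0.345), between saddle and head tube.
- saddle_nose (a point): Front tip of the black saddle, (0, -0.065, 0.343) in the bike's frame: 28 mm thick, 46 mm wide here, 105 mm wide at its back end 180 mm behind; top of the saddle 357 mm.
- steerer_top (a point): Top of the bare steerer tube (handlebar is off), (0, 0.178, 0.433) in the bike's frame; 26 mm thick, below it the red head tube, 42 mm thick, from (0, 0.192, 0.392) down to (0, 0.217, 0.318).
- stand (a joint): Kickstand hinge, rad: 0 = folded back beside the rear wheel (start), 1.945 = fully down on its stop. An over-centre spring drives the leg to the nearer end: it resists with about 0.6 Nm (5 N at the foot) when folded, falling evenly to nothing at the centre, 0.97 rad; past it the spring throws the leg down by itself in about a second.
- stand_pivot (a point): Pivot of the kickstand, on the bike's left (robot's) side, (-0.066, -0.292, 0.134) in the bike's frame. Hinge axis (0.990, 0.099, -0.105) in the bike's frame; right-handed turning opens it: the foot goes down, then forward. This point's axes turn with the leg and equal the bike's at joint 0.
- stand_foot (a point): End of the kickstand leg, centre of its round rubber foot (18 mm thick, last 31 mm; above it a round grey bar 13 mm thick). 123 mm from the pivot; in the bike's frame (-0.081, -0.412, 0.159) folded, (-0.109, -0.273, 0.020) down. Its centre is 9 mm up when it stands on the bench, 20 mm up with the bike upright.
- rear_tyre (a point): Lowest point of the rear tyre's tread, (0, -0.27, 0) in the bike's frame. Tyre 296 mm in diameter, 44 mm wide, round tread; axle at (0, -0.27, 0.148), its ends 60 mm either side.
- front_tyre (a point): Lowest point of the front tyre's tread, (0, 0.28, 0) in the bike's frame. Tyre as the rear one; axle at (0, 0.28, 0.148).
- pail: Full yellow 10-litre oil pail, 9 kg, loose, 260 mm in diameter at the lid rim (z 219 to 245 mm), 244 mm below, 245 mm high; origin at the centre of its underside. The bike leans on it from the robot's side. Leave it where it is.
- grease_tin: Bystander: a grease tin with a steel lid and green band, 68 mm in diameter, 65 mm high; origin at the centre of its underside.
- hammer: Bystander: a hammer of 280 mm lying on the bench along its x; origin under its middle.
- socket_case: Bystander: an orange socket-set case 130 x 230 x 51 mm; origin at the centre of its underside.
- spray_can: Bystander: an upright spray can 60 mm in diameter, 170 mm high, with a blue band; origin at the centre of its underside.

How it is judged (in metres and radians):
On the way, in this order (a step that is already met when the one before it is completed fails the run):
1. the kickstand is flipped fully down (value of joint stand above 1.8 rad), for 0.2 s.
2. the bike is brought upright in the grip, off the pail, the stand's foot clear of the bench (angle between bike's own z axis and vertical below 0.05 rad and value of joint stand above 1.8 rad and contact force between the fingers and bike above 5 N and contact force between bike and pail below 0.1 N and height (world z) of stand_foot above 0.012 m), for 0.3 s.
At the end, for the whole second after the job is handed in: Fingers still grip the bike (over 5 N); bike upright within 0.05 rad, still, not touching the pail; stand fully down (joint over 1.8 rad), its foot centre over 12 mm above the bench; both tyre treads below 12 mm (all of step 2 and height (world z) of each of rear_tyre, front_tyre below 0.012 m and linear speed of bike below 0.03 m/s and angular speed of bike below 0.15 rad/s); the arm keeps its last pose, push and grip.
It fails at once if the bike falls over (tilts more than 0.35 rad) (angle between bike's own z axis and vertical above 0.35 rad).
It fails at once if a tyre is lifted more than 20 mm or shifted more than 60 mm (height (world z) of any of rear_tyre, front_tyre above 0.02 m or distance of any of rear_tyre, front_tyre from where it was at the start of the episode above 0.06 m).
It fails at once if the pail or a bystander is shifted more than 30 mm (distance of any of pail, grease_tin, hammer, socket_case, spray_can from where it was at the start of the episode above 0.03 m).
It also fails if it takes over 64 s, if anything falls off the work surface, if the arm or the gripper's body presses on something with over 40 N, if the wrist force passes 120 N, or if a joint passes its speed limit or range.

## Working session

There is one attempt and no reset: what is moved stays moved. The work goes in short steps, Python scripts to look and compute and a tool call to move; the robot and the scene stay as the last step left them, time stands still between calls to the robot, and variables do not carry over. Pictures are saved under pics/ and viewed, at most 10 in all, crops included, and the job is handed in when it is done.

Besides the shell and the picture viewer there is one more tool, called after "Emit:" by a JSON object that holds its "fn" and its "kwargs", one argument or row to a line. play_rows: Moves the arm, as the interface text tells. Its arguments: {"type":"object","properties":{"plan":{"type":"array","items":{"type":"array","items":{"type":"number"}}},"grip":{"type":"number"}},"required":["plan"]}

```bash
mkdir -p pics; ls; cat > m.py <<'E'
from plant import *
import cv2,numpy as np
from scipy.spatial.transform import Rotation as R
E
python3 - <<'E'
from m import *
o=get_obs();print({k:np.round(v,3) for k,v in o.items()})
fs=[]
for c in("scene","side"):
    s=snapshot(c);cv2.imwrite(f"pics/{c}0.png",s["frame"][:,:,::-1]);print(c,np.round(s["position"],3),s["attitude"])
    for n in("tube_grip","saddle_nose","steerer_top","stand_pivot","stand_foot","rear_tyre","front_tyre","bike","pail","grease_tin","hammer","socket_case","spray_can"):
        print(c,n,[(np.round(d["position"],3).tolist(),round(d["score"],2)) for d in spot_point(c,n)[:2]])
E
```

```text
pics
{'clock': np.float64(0.0), 'joint_pos': array([-5.1159e+01,  2.0592e+01,  6.3300e-01, -2.0000e-02, -7.0136e+01,
       -1.6506e+01]), 'qvel': array([ 0.019, -0.025,  0.022,  0.036,  0.103, -0.011]), 'tau': array([-2.0000e-03, -5.8272e+01,  2.9305e+01,  6.9970e+00,  7.0000e-03,
       -0.0000e+00]), 'tool_pos': array([ 0.256, -0.624,  0.221]), 'orientation': array([ 1.79904e+02, -9.00000e-03, -1.57672e+02]), 'force': array([ 0.456, -0.541,  0.281]), 'moment': array([-0.064, -0.008, -0.031]), 'gripper_force': np.float64(0.0), 'opening': np.float64(0.088)}
scene [1.046 0.126 1.759] [-161.87645545    0.40803356  107.99089809]
scene tube_grip [([0.604, 0.152, 0.264], 0.66)]
scene saddle_nose [([0.597, 0.026, 0.341], 0.91)]
scene steerer_top [([0.642, 0.26, 0.423], 0.58)]
scene stand_pivot [([0.468, -0.19, 0.144], 0.54)]
scene stand_foot [([0.443, -0.304, 0.167], 0.69)]
scene rear_tyre [([0.516, -0.168, 0.0], 0.85), ([0.734, -0.199, 0.002], 0.53)]
scene front_tyre [([0.514, -0.167, 0.001], 0.63), ([0.576, 0.375, 0.005], 0.58)]
scene bike [([0.602, 0.15, 0.266], 0.63)]
scene pail []
scene grease_tin [([0.735, -0.202, 0.0], 0.76)]
scene hammer [([0.411, 0.45, 0.003], 0.8), ([0.643, 0.261, 0.422], 0.54)]
scene socket_case [([0.449, -0.542, 0.005], 0.97)]
scene spray_can [([0.704, 0.299, 0.0], 0.71)]
side [0.886 0.346 1.701] [-160.28077694    0.39097634  143.39986756]
side tube_grip [([0.601, 0.157, 0.267], 0.76)]
side saddle_nose [([0.602, 0.021, 0.337], 0.78)]
side steerer_top [([0.644, 0.263, 0.422], 0.6)]
side stand_pivot [([0.47, -0.186, 0.146], 0.66)]
side stand_foot [([0.446, -0.307, 0.174], 0.41)]
side rear_tyre []
side front_tyre [([0.602, 0.022, 0.336], 0.45)]
side bike []
side pail []
side grease_tin [([0.735, -0.202, -0.001], 0.66)]
side hammer [([0.408, 0.45, 0.001], 0.91)]
side socket_case [([0.448, -0.542, -0.001], 0.61)]
side spray_can [([0.708, 0.298, 0.005], 0.97)]
```

```bash
cat >> m.py <<'E'
from scipy.optimize import least_squares
P=dict(tube_grip=(0,.065,.269),saddle_nose=(0,-.065,.343),steerer_top=(0,.178,.433),stand_pivot=(-.066,-.292,.134),stand_foot=(-.081,-.412,.159),rear_tyre=(0,-.27,0),front_tyre=(0,.28,0))
def bikeT(p):  # x,y,yaw,tilt ; tilt + = to right
    return np.array([p[0],p[1],0]), (R.from_euler('z',p[2])*R.from_euler('y',p[3]))
def fit(obs,x0=(.54,.1,-.1,.19)):
    f=lambda p:np.concatenate([(bikeT(p)[0]+bikeT(p)[1].apply(P[n])-q) for n,q in obs])
    r=least_squares(f,x0,loss='soft_l1',f_scale=.005);return r.x,f(r.x).reshape(-1,3)
AX=np.array([.990,.099,-.105]);AX/=np.linalg.norm(AX)
def foot(p,j,frac=1.):
    o,r=bikeT(p);pv=np.array(P['stand_pivot']);v=np.array(P['stand_foot'])-pv
    return o+r.apply(pv+frac*R.from_rotvec(AX*j).apply(v))
E
python3 - <<'E'
from m import *
obs=[("tube_grip",(.604,.152,.264)),("tube_grip",(.601,.157,.267)),("saddle_nose",(.597,.026,.341)),("saddle_nose",(.602,.021,.337)),("steerer_top",(.642,.26,.423)),("steerer_top",(.644,.263,.422)),("stand_pivot",(.468,-.19,.144)),("stand_pivot",(.47,-.186,.146)),("stand_foot",(.443,-.304,.167)),("stand_foot",(.446,-.307,.174)),("rear_tyre",(.516,-.168,0)),("front_tyre",(.576,.375,.005))]
p,r=fit(obs);print(p,np.degrees(p[2:]));print(np.round(r*1000))
for j in np.arange(0,2,.195):print(round(j,2),np.round(foot(p,j),3),np.round(foot(p,j,.75),3))
for t in(p[3],0):
  q=p.copy();q[3]=t;o,rr=bikeT(q);print(t,{n:np.round(o+rr.apply(v),3).tolist() for n,v in P.items()})
E
```

```text
[ 0.54444357  0.09649974 -0.1194879   0.18394004] [-6.84615251 10.53898796]
[[-3.  3.  0.]
 [ 0. -2. -3.]
 [ 2. -2. -4.]
 [-3.  3.  0.]
 [ 2.  4.  3.]
 [ 0.  1.  4.]
 [ 2.  1. -0.]
 [-0. -3. -2.]
 [ 2. -3.  4.]
 [-1.  0. -3.]
 [-4. -4.  0.]
 [ 2. -0. -5.]]
0.0 [ 0.445 -0.307  0.171] [ 0.451 -0.277  0.164]
0.2 [ 0.438 -0.308  0.149] [ 0.446 -0.278  0.148]
0.39 [ 0.432 -0.305  0.127] [ 0.441 -0.276  0.131]
0.58 [ 0.426 -0.297  0.105] [ 0.437 -0.27   0.115]
0.78 [ 0.42  -0.286  0.086] [ 0.433 -0.262  0.1  ]
0.98 [ 0.415 -0.271  0.069] [ 0.429 -0.25   0.088]
1.17 [ 0.412 -0.252  0.055] [ 0.426 -0.236  0.077]
1.36 [ 0.409 -0.231  0.045] [ 0.424 -0.221  0.07 ]
1.56 [ 0.408 -0.209  0.039] [ 0.423 -0.204  0.065]
1.76 [ 0.407 -0.185  0.037] [ 0.423 -0.186  0.064]
1.95 [ 0.409 -0.162  0.04 ] [ 0.424 -0.169  0.066]
0.18394003968508246 {'tube_grip': [0.601, 0.155, 0.264], 'saddle_nose': [0.599, 0.024, 0.337], 'steerer_top': [0.644, 0.264, 0.426], 'stand_pivot': [0.47, -0.189, 0.144], 'stand_foot': [0.445, -0.307, 0.171], 'rear_tyre': [0.512, -0.172, 0.0], 'front_tyre': [0.578, 0.375, -0.0]}
0 {'tube_grip': [0.552, 0.161, 0.269], 'saddle_nose': [0.537, 0.032, 0.343], 'steerer_top': [0.566, 0.273, 0.433], 'stand_pivot': [0.444, -0.186, 0.134], 'stand_foot': [0.415, -0.303, 0.159], 'rear_tyre': [0.512, -0.172, 0.0], 'front_tyre': [0.578, 0.375, 0.0]}
```

View pics/scene0.png

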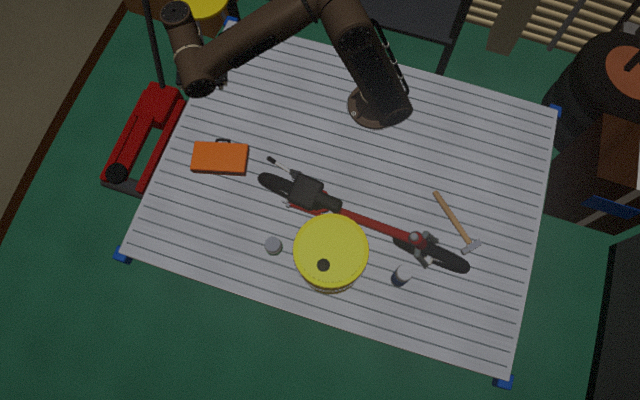

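```bash
cat >> m.py <<'E'
BP=np.array([ 0.54444357,0.09649974,-0.1194879,0.18394004])
def rows(p0,r0,wps):
    """wps: list of (pos, Rotation, n) -> rows in tool frame, rounded"""
    out=[];p,r=np.array(p0,float),r0
    for q,s,n in wps:
        q=np.array(q);ps,rs=p.copy(),r;d=(rs.inv()*s).as_rotvec()
        for i in range(1,n+1):
            qp=ps+(q-ps)*i/n;qr=rs*R.from_rotvec(d*i/n)
            t=np.round(r.inv().apply(qp-p)*100,2);w=np.round(np.degrees((r.inv()*qr).as_rotvec()),2)
            out.append(t.tolist()+w.tolist());p=p+r.apply(t/100);r=r*R.from_rotvec(np.radians(w))
    a=np.abs(np.array(out));print("max",a[:,:3].max(),a[:,3:].max(),len(out))
    for k in range(0,len(out),20):print(str(out[k:k+20]).replace(' ','').replace('.0,',',').replace('.0]',']'))
    print("end",p.round(4),r.as_euler('xyz',degrees=True).round(2))
def cur():
    o=get_obs();return np.array(o["tool_pos"]),R.from_euler('xyz',o["orientation"],degrees=True)
def toolR(y,z):
    z=np.array(z)/np.linalg.norm(z);y=np.array(y)-np.dot(y,z)*z;y/=np.linalg.norm(y)
    return R.from_matrix(np.array([np.cross(y,z),y,z]).T)
E
python3 - <<'E'
from m import *
by=bikeT(BP)[1].apply([0,1,0]);a=np.radians(20)
s=toolR(by,np.sin(a)*by+np.array([0,0,-np.cos(a)]))
tz=s.apply([0,0,1])
def tcp(j,f=.85):
    c=foot(BP,j,f);d=foot(BP,j)-foot(BP,j,.5);d/=np.linalg.norm(d)
    m=abs(np.arcsin(np.dot(d,tz)))
    return c-tz*(.019+.007+.02*np.sin(m))+np.array([-.002,0,0])
p,r=cur()
st=tcp(0)+[0,0,.035]
print(st)
rows(p,r,[(p+[0.06,.1,.05],r,4),(st,s,16)])
rows(st,s,[(tcp(0)+[0,0,.006],s,6)]+[(tcp(j),s,3) for j in np.arange(.1,1.21,.1)])
for j in(0,.6,1.2):print(tcp(j),foot(BP,j,.85))
E
```

```text
[ 0.44530069 -0.30134526  0.23662025]
max 2.34 1.81 20
[[-2.34,1.74,-1.25,0,0,0],[-2.34,1.74,-1.25,0,0,0],[-2.33,1.75,-1.25,0,0,0],[-2.34,1.74,-1.25,0,0,0],[-1.27,0.98,0.22,-1.22,-0.32,1.81],[-1.25,1.02,0.25,-1.23,-0.32,1.8],[-1.2,1.05,0.27,-1.22,-0.31,1.81],[-1.17,1.09,0.31,-1.22,-0.32,1.8],[-1.14,1.11,0.33,-1.22,-0.32,1.81],[-1.1,1.14,0.37,-1.23,-0.32,1.8],[-1.06,1.16,0.39,-1.22,-0.32,1.81],[-1.02,1.19,0.43,-1.22,-0.32,1.8],[-0.98,1.21,0.46,-1.22,-0.31,1.81],[-0.94,1.24,0.48,-1.23,-0.32,1.8],[-0.9,1.25,0.53,-1.22,-0.32,1.81],[-0.85,1.26,0.55,-1.22,-0.32,1.8],[-0.81,1.28,0.58,-1.23,-0.32,1.81],[-0.77,1.29,0.62,-1.22,-0.31,1.8],[-0.72,1.31,0.65,-1.22,-0.32,1.81],[-0.68,1.31,0.68,-1.22,-0.32,1.8]]
end [ 0.4453 -0.3013  0.2366] [160.     0.   173.15]
max 0.53 0.0 42
[[0,-0.17,0.45,0,0,0],[0,-0.16,0.46,0,0,0],[0,-0.17,0.45,0,0,0],[0,-0.16,0.46,0,0,0],[0,-0.17,0.45,0,0,0],[0,-0.16,0.46,0,0,0],[0.09,-0.23,0.53,0,0,0],[0.09,-0.22,0.53,0,0,0],[0.09,-0.23,0.53,0,0,0],[0.1,-0.12,0.36,0,0,0],[0.09,-0.13,0.35,0,0,0],[0.1,-0.12,0.36,0,0,0],[0.1,-0.1,0.37,0,0,0],[0.1,-0.09,0.37,0,0,0],[0.1,-0.1,0
[... 201 characters left out ...]
0,0.39,0,0,0],[0.1,0.04,0.27,0,0,0],[0.1,0.04,0.27,0,0,0],[0.11,0.05,0.27,0,0,0],[0.1,0.07,0.26,0,0,0],[0.1,0.08,0.25,0,0,0],[0.09,0.07,0.26,0,0,0],[0.1,0.11,0.25,0,0,0],[0.1,0.1,0.25,0,0,0],[0.09,0.11,0.24,0,0,0],[0.09,0.14,0.24,0,0,0],[0.1,0.14,0.24,0,0,0],[0.09,0.14,0.24,0,0,0],[0.09,0.17,0.23,0,0,0],[0.09,0.17,0.23,0,0,0],[0.09,0.16,0.23,0,0,0],[0.08,0.2,0.21,0,0,0]]
[[0.08,0.2,0.21,0,0,0],[0.08,0.2,0.22,0,0,0]]
end [ 0.4165 -0.2522  0.1008] [160.     0.   173.15]
[ 0.44530069 -0.30134526  0.20162025] [ 0.44880124 -0.28884693  0.16703477]
[ 0.42889601 -0.28939134  0.13434327] [ 0.43196193 -0.2805131   0.10977531]
[ 0.4164295  -0.25218635  0.10077311] [ 0.41989995 -0.23993872  0.06688138]
```

Emit:
{"fn": "play_rows", "kwargs": {
  "plan": [
    [-2.34,1.74,-1.25,0,0,0],
    [-2.34,1.74,-1.25,0,0,0],
    [-2.33,1.75,-1.25,0,0,0],
    [-2.34,1.74,-1.25,0,0,0],
    [-1.27,0.98,0.22,-1.22,-0.32,1.81],
    [-1.25,1.02,0.25,-1.23,-0.32,1.8],
    [-1.2,1.05,0.27,-1.22,-0.31,1.81],
    [-1.17,1.09,0.31,-1.22,-0.32,1.8],
    [-1.14,1.11,0.33,-1.22,-0.32,1.81],
    [-1.1,1.14,0.37,-1.23,-0.32,1.8],
    [-1.06,1.16,0.39,-1.22,-0.32,1.81],
    [-1.02,1.19,0.43,-1.22,-0.32,1.8],
    [-0.98,1.21,0.46,-1.22,-0.31,1.81],
    [-0.94,1.24,0.48,-1.23,-0.32,1.8],
    [-0.9,1.25,0.53,-1.22,-0.32,1.81],
    [-0.85,1.26,0.55,-1.22,-0.32,1.8],
    [-0.81,1.28,0.58,-1.23,-0.32,1.81],
    [-0.77,1.29,0.62,-1.22,-0.31,1.8],
    [-0.72,1.31,0.65,-1.22,-0.32,1.81],
    [-0.68,1.31,0.68,-1.22,-0.32,1.8]
  ],
  "grip": 0
}}

```text
clock: 3.07
tool_pos: [0.4457, -0.3006, 0.2366]
orientation: [159.9, -0.0, 173.1]
force: [0.5, 0.3, -0.3]
opening: 0.0003
gripper_force: 0.0
```

```bash
python3 - <<'E'
from m import *
print(cur()[0],get_obs()["orientation"],get_obs()["opening"])
s=snapshot("wrist");cv2.imwrite("pics/w1.png",s["frame"][:,:,::-1])
for n in("stand_foot","stand_pivot"):print(n,spot_point("wrist",n))
E
```

```text
[ 0.4456809  -0.3006214   0.23658306] [ 1.59949414e+02 -1.53293479e-02  1.73066750e+02] 0.00034836722203269695
stand_foot [{'position': [0.4466, -0.3051, 0.1713], 'score': 0.88}]
stand_pivot [{'position': [0.4632, -0.1894, 0.144], 'score': 0.74}]
```

View pics/w1.png

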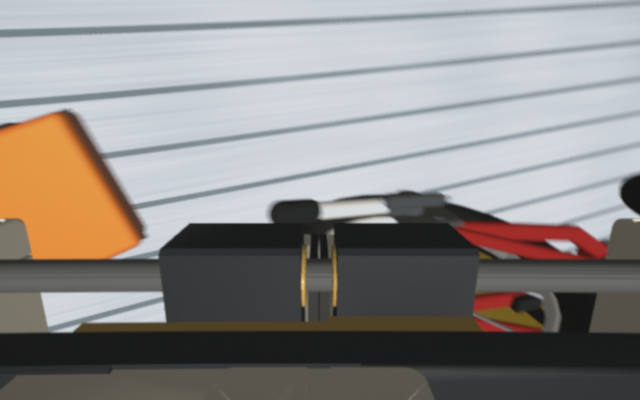

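The foot (295,212) and leg (to about 440,205) show just past the closed fingertips, and this agrees with the fit. I'll push now.

Emit:
{"fn": "play_rows", "kwargs": {
  "plan": [
    [0,-0.17,0.45,0,0,0],
    [0,-0.16,0.46,0,0,0],
    [0,-0.17,0.45,0,0,0],
    [0,-0.16,0.46,0,0,0],
    [0,-0.17,0.45,0,0,0],
    [0,-0.16,0.46,0,0,0],
    [0.09,-0.23,0.53,0,0,0],
    [0.09,-0.22,0.53,0,0,0],
    [0.09,-0.23,0.53,0,0,0],
    [0.1,-0.12,0.36,0,0,0],
    [0.09,-0.13,0.35,0,0,0],
    [0.1,-0.12,0.36,0,0,0],
    [0.1,-0.1,0.37,0,0,0],
    [0.1,-0.09,0.37,0,0,0],
    [0.1,-0.1,0.37,0,0,0]
  ]
}}

```text
clock: 4.47
tool_pos: [0.4369, -0.302, 0.1685]
orientation: [160.2, 0.1, 173.2]
force: [-3.5, -8.0, 6.4]
opening: 0.0004
gripper_force: 4.3
```

```bash
python3 - <<'E'
from m import *
for c in("wrist","scene"):
  s=snapshot(c)
  for n in("stand_foot","saddle_nose","steerer_top"):print(c,n,spot_point(c,n)[:2])
print(foot(BP,.3))
E
```

```text
wrist stand_foot [{'position': [0.4451, -0.308, 0.1617], 'score': 0.49}]
wrist saddle_nose []
wrist steerer_top []
scene stand_foot [{'position': [0.4411, -0.3064, 0.1602], 'score': 0.58}]
scene saddle_nose [{'position': [0.6019, 0.0249, 0.343], 'score': 0.66}]
scene steerer_top [{'position': [0.643, 0.2616, 0.4246], 'score': 0.63}]
[ 0.43494573 -0.30693987  0.13676384]
```

```bash
python3 - <<'E'
from m import *
s=snapshot("wrist");a=s["frame"][150:350,150:550]
s2=snapshot("side");b=s2["frame"]
def px(s,X):
    Rc=R.from_euler('xyz',s["attitude"],degrees=True);c=Rc.inv().apply(np.array(X)-s["position"]);u=c[:2]/c[2];u=u*(1+s["k1"]*(u@u));return np.array([s["fx"]*u[0]+s["cx"],s["fy"]*u[1]+s["cy"]])
u=px(s2,[.445,-.307,.17]).astype(int);print(u)
b=b[max(0,u[1]-50):u[1]+50,max(0,u[0]-100):u[0]+100]
b=cv2.resize(b,(800,int(800*b.shape[0]/b.shape[1])))[:300]if False else cv2.resize(b,(600,int(600*b.shape[0]/b.shape[1])))
a=cv2.resize(a,(600,300));cv2.imwrite("pics/w2.png",np.vstack([a,b])[:600,:,::-1])
E
```

```text
[317 130]
```

View pics/w2.png

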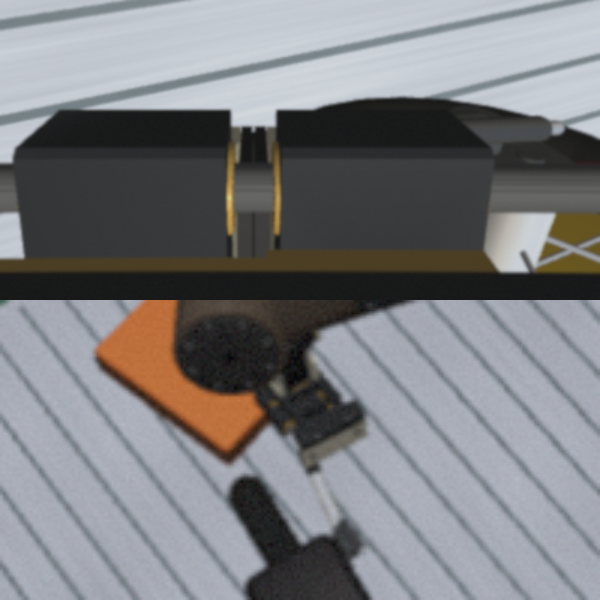

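The fingers sit across the top of the leg. It runs from the pivot under them (lower crop, about 320,490), and the bike hasn't moved. I'll keep pushing.

Emit:
{"fn": "play_rows", "kwargs": {
  "plan": [
    [0.1,-0.06,0.38,0,0,0],
    [0.1,-0.06,0.38,0,0,0],
    [0.1,-0.06,0.38,0,0,0],
    [0.1,-0.03,0.38,0,0,0],
    [0.1,-0.02,0.39,0,0,0],
    [0.1,-0.03,0.38,0,0,0]
  ]
}}

```text
clock: 5.47
tool_pos: [0.4316, -0.2972, 0.1462]
orientation: [160.3, 0.1, 173.1]
force: [0.1, -2.3, 3.8]
opening: 0.0007
gripper_force: 2.2
```

```bash
python3 - <<'E'
from m import *
for c in("wrist","scene","side"):
  s=snapshot(c)
  for n in("stand_foot","saddle_nose","steerer_top"):print(c,n,spot_point(c,n)[:2])
print(foot(BP,.5),get_obs()["force"],get_obs()["moment"])
E
```

```text
wrist stand_foot []
wrist saddle_nose []
wrist steerer_top []
scene stand_foot [{'position': [0.4319, -0.3063, 0.1352], 'score': 0.66}]
scene saddle_nose [{'position': [0.5987, 0.0244, 0.3421], 'score': 0.96}]
scene steerer_top []
side stand_foot [{'position': [0.7044, 0.2967, 0.0012], 'score': 0.56}, {'position': [0.4394, -0.3104, 0.1394], 'score': 0.38}]
side saddle_nose [{'position': [0.6013, 0.0214, 0.3344], 'score': 0.68}]
side steerer_top [{'position': [0.6418, 0.2634, 0.4229], 'score': 0.69}]
[ 0.4284156  -0.3012764   0.11442711] [-2.06951355 -3.36890233  2.91743257] [-1.73761274  0.79716231  0.20633725]
```

Emit:
{"fn": "play_rows", "kwargs": {
  "plan": [
    [0.1,0.01,0.39,0,0,0],
    [0.11,0.01,0.38,0,0,0],
    [0.1,0,0.39,0,0,0],
    [0.1,0.04,0.27,0,0,0],
    [0.1,0.04,0.27,0,0,0],
    [0.11,0.05,0.27,0,0,0],
    [0.1,0.07,0.26,0,0,0],
    [0.1,0.08,0.25,0,0,0],
    [0.09,0.07,0.26,0,0,0],
    [0.1,0.11,0.25,0,0,0],
    [0.1,0.1,0.25,0,0,0],
    [0.09,0.11,0.24,0,0,0]
  ]
}}

```text
clock: 7.07
tool_pos: [0.4216, -0.2739, 0.1146]
orientation: [160.0, -0.0, 173.2]
force: [-0.2, -2.6, 1.4]
opening: 0.0006
gripper_force: 1.2
```

```bash
python3 - <<'E'
from m import *
for c in("wrist","scene","side"):
  s=snapshot(c)
  for n in("stand_foot","saddle_nose","steerer_top"):print(c,n,spot_point(c,n)[:2])
print(get_obs()["force"],get_obs()["moment"])
E
```

```text
wrist stand_foot []
wrist saddle_nose []
wrist steerer_top []
scene stand_foot [{'position': [0.4212, -0.2934, 0.0996], 'score': 0.45}]
scene saddle_nose [{'position': [0.5966, 0.0247, 0.3404], 'score': 0.93}, {'position': [0.5131, -0.1679, -0.0016], 'score': 0.41}]
scene steerer_top [{'position': [0.6417, 0.2643, 0.4247], 'score': 0.89}]
side stand_foot [{'position': [0.4257, -0.2967, 0.107], 'score': 0.66}]
side saddle_nose [{'position': [0.601, 0.0181, 0.3365], 'score': 0.65}]
side steerer_top [{'position': [0.6434, 0.2647, 0.4239], 'score': 0.91}]
[-0.59175079 -0.34024451  2.48996309] [-0.82107614  0.34736486  0.09232715]
```

Emit:
{"fn": "play_rows", "kwargs": {
  "plan": [
    [0.09,0.14,0.24,0,0,0],
    [0.1,0.14,0.24,0,0,0],
    [0.09,0.14,0.24,0,0,0],
    [0.09,0.17,0.23,0,0,0],
    [0.09,0.17,0.23,0,0,0],
    [0.09,0.16,0.23,0,0,0],
    [0.08,0.2,0.21,0,0,0],
    [0.08,0.2,0.21,0,0,0],
    [0.08,0.2,0.22,0,0,0],
    [0.06,0.22,0.2,0,0,0],
    [0.06,0.22,0.2,0,0,0],
    [0.06,0.22,0.2,0,0,0]
  ]
}}

```text
clock: 8.67
tool_pos: [0.4156, -0.2432, 0.0972]
orientation: [160.0, -0.0, 173.2]
force: [-0.8, 0.6, 0.1]
opening: 0.0002
gripper_force: 0.2
```

```bash
python3 - <<'E'
from m import *
for c in("scene","side"):
  s=snapshot(c)
  for n in("stand_foot","saddle_nose"):print(c,n,spot_point(c,n)[:2])
print(get_obs()["force"],get_obs()["moment"])
E
```

```text
scene stand_foot [{'position': [0.4096, 0.4515, -0.0012], 'score': 0.72}, {'position': [0.4164, -0.2787, 0.0757], 'score': 0.63}]
scene saddle_nose [{'position': [0.597, 0.0217, 0.3393], 'score': 0.85}]
side stand_foot [{'position': [0.4181, -0.2838, 0.0822], 'score': 0.56}]
side saddle_nose [{'position': [0.602, 0.0222, 0.339], 'score': 0.82}]
[-0.30358566  0.55182261  0.9902589 ] [-0.75528022  0.11629063  0.04878023]
```

Emit:
{"fn": "play_rows", "kwargs": {
  "plan": [
    [0.05,0.3,0.2,0,0,0],
    [0.05,0.3,0.2,0,0,0],
    [0.05,0.3,0.2,0,0,0],
    [0.05,0.3,0.2,0,0,0],
    [0.05,0.3,0.15,0,0,0],
    [0.05,0.3,0.15,0,0,0],
    [0,0,0,0,0,0],
    [0,0,0,0,0,0],
    [0,0,0,0,0,0],
    [0,0,0,0,0,0],
    [0,0,0,0,0,0],
    [0,0,0,0,0,0]
  ]
}}

```text
clock: 9.97
tool_pos: [0.4157, -0.2233, 0.0936]
orientation: [160.0, 0.1, 173.1]
force: [0.3, -0.7, 3.1]
opening: 0.0004
gripper_force: 0.1
```

```bash
python3 - <<'E'
from m import *
for c in("scene","side"):
  s=snapshot(c)
  for n in("stand_foot","saddle_nose","stand_pivot"):print(c,n,spot_point(c,n)[:2])
print(get_obs()["force"],get_obs()["moment"])
E
```

```text
scene stand_foot [{'position': [0.434, -0.3085, 0.1387], 'score': 0.49}]
scene saddle_nose [{'position': [0.5947, 0.0229, 0.3404], 'score': 0.81}]
scene stand_pivot [{'position': [0.4665, -0.1896, 0.144], 'score': 0.49}]
side stand_foot [{'position': [0.4077, 0.4499, 0.0026], 'score': 0.44}]
side saddle_nose [{'position': [0.5995, 0.0225, 0.3379], 'score': 0.79}, {'position': [0.4717, -0.1869, 0.1473], 'score': 0.16}]
side stand_pivot [{'position': [0.4702, -0.1883, 0.1441], 'score': 0.6}, {'position': [0.4077, 0.4479, -0.0002], 'score': 0.41}]
[-2.94697469  0.2031076   5.35368368] [-1.10700508  1.08620435  0.21659113]
```

```bash
python3 - <<'E'
from m import *
s=snapshot("wrist");a=cv2.resize(s["frame"],(480,300))
out=[a]
for c in("scene","side"):
    s2=snapshot(c)
    u=cv2.projectPoints if 0 else None
    Rc=R.from_euler('xyz',s2["attitude"],degrees=True);k=Rc.inv().apply(np.array([.43,-.26,.1])-s2["position"]);v=k[:2]/k[2]
    x,y=int(s2["fx"]*v[0]+s2["cx"]),int(s2["fy"]*v[1]+s2["cy"])
    out.append(cv2.resize(s2["frame"][y-37:y+38,x-50:x+50],(400,300),interpolation=cv2.INTER_CUBIC))
b=np.hstack(out[1:]);im=np.zeros((600,800,3),np.uint8);im[:300,:480]=a;im[300:]=b
cv2.imwrite("pics/w3.png",im[:,:,::-1])
E
```

```text
(no output)
```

View pics/w3.png

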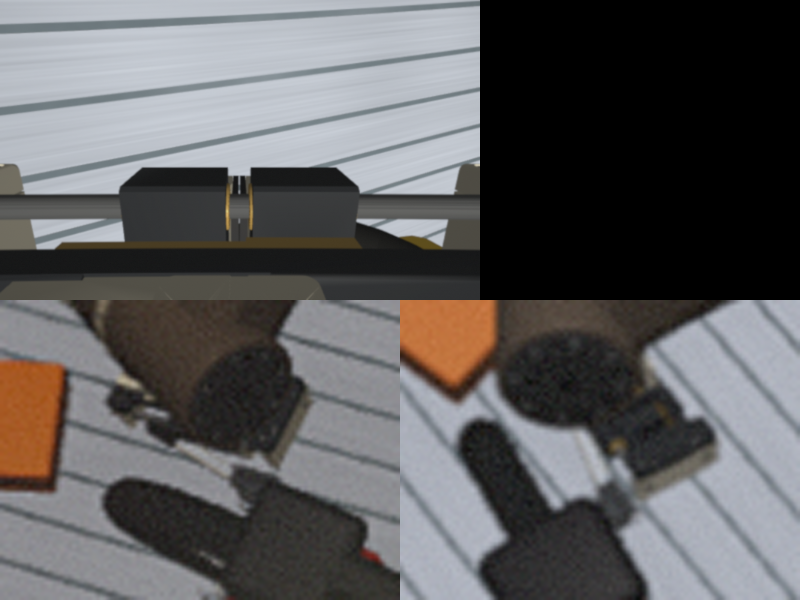

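The leg slipped past the fingers on their wheel side and is springing back under the gripper: its foot is at about (160,430) in the scene crop. I'll back off towards the robot and retry, with x tracking the real leg angle, which lags the command.

```bash
python3 - <<'E'
from m import *
by=bikeT(BP)[1].apply([0,1,0]);a=np.radians(20)
s=toolR(by,np.sin(a)*by+np.array([0,0,-np.cos(a)]))
tz=s.apply([0,0,1])
def tcp(j,f=.85):
    c=foot(BP,j,f);d=foot(BP,j)-foot(BP,j,.5);d/=np.linalg.norm(d)
    m=abs(np.arcsin(np.dot(d,tz)))
    q=c-tz*(.019+.007+.02*np.sin(m));q[0]=foot(BP,max(j-.33,0),.85)[0]+.003
    return q
p,r=cur();print(p)
st=tcp(0)+[0,0,.035];b=p+[-.05,0,0.]
rows(p,r,[(b,r,5),([.385,-.29,.24],s,8),(st,s,3),(tcp(0)+[0,0,.005],s,4)])
rows(tcp(0)+[0,0,.005],s,[(tcp(j),s,2) for j in np.arange(.1,1.61,.1)])
for j in(.6,1.2,1.6):print(tcp(j))
E
```

```text
[ 0.4142675  -0.22259833  0.09294616]
max 2.26 0.01 20
[[0.99,-0.11,-0.04,0,0,0],[1,-0.12,-0.04,0,0,0],[0.99,-0.11,-0.04,0,0,0],[0.99,-0.11,-0.04,0,0,0],[0.99,-0.11,-0.04,0,0,0],[-0.35,-0.13,-2,0,-0.01,-0],[-0.36,-0.13,-2.01,0,-0.01,-0.01],[-0.35,-0.12,-2,0.01,-0.01,-0],[-0.36,-0.13,-2,-0,-0.01,-0],[-0.36,-0.13,-2,0,-0.01,-0.01],[-0.35,-0.13,-2.01,0,-0.01,-0],[-0.36,-0.13,-2,0,-0.01,-0.01],[-0.36,-0.13,-2,0.01,-0.01,0],[-2.25,-0.14,0.07,-0,0,0],[-2.26,-0.14,0.06,-0,0,0],[-2.25,-0.14,0.07,-0,0,0],[-0,-0.26,0.71,-0,0,0],[-0,-0.25,0.7,-0,0,0],[-0,-0.26,0.71,-0,0,0],[-0,-0.26,0.7,-0,0,0]]
end [ 0.4518 -0.3014  0.2066] [160.     0.   173.15]
max 0.76 0.0 32
[[-0,-0.3,0.75,0,0,0],[-0.01,-0.31,0.76,0,0,0],[0,-0.17,0.54,0,0,0],[0.01,-0.17,0.54,0,0,0],[0.01,-0.13,0.56,0,0,0],[0.01,-0.12,0.57,0,0,0],[0.11,-0.09,0.57,0,0,0],[0.12,-0.09,0.57,0,0,0],[0.16,-0.04,0.58,0,0,0],[0.17,-0.04,0.57,0,0,0],[0.17,0.01,0.58,0,0,0],[0.17,0.01,0.58,0,0,0],[0.17,0.06,0.4,0,0,0],[0.16,0.06,0.4,0,0,0],[0.17,0.11,0.39,0,0,0],[0.16,0.1,0.38,0,0,0],[0.17,0.16,0.37,0,0,0],[0.17,0.16,0.38,0,0,0],[0.16,0.21,0.36,0,0,0],[0.17,0.2,0.35,0,0,0]]
[[0.16,0.25,0.34,0,0,0],[0.16,0.25,0.34,0,0,0],[0.16,0.29,0.32,0,0,0],[0.16,0.3,0.32,0,0,0],[0.15,0.33,0.3,0,0,0],[0.15,0.33,0.29,0,0,0],[0.14,0.37,0.27,0,0,0],[0.14,0.37,0.26,0,0,0],[0.13,0.4,0.24,0,0,0],[0.14,0.4,0.24,0,0,0],[0.12,0.43,0.2,0,0,0],[0.12,0.43,0.21,0,0,0]]
end [ 0.422  -0.2155  0.0924] [160.     0.   173.15]
[ 0.44399293 -0.28939134  0.13434327]
[ 0.42863105 -0.25218635  0.10077311]
[ 0.42202571 -0.21550372  0.09240708]
```

Emit:
{"fn": "play_rows", "kwargs": {
  "plan": [
    [1,-0.11,-0.04,0,0,0],
    [1,-0.11,-0.04,0,0,0],
    [1,-0.11,-0.04,0,0,0],
    [1,-0.11,-0.04,0,0,0],
    [1,-0.11,-0.04,0,0,0],
    [-0.36,-0.13,-2,0,0,0],
    [-0.36,-0.13,-2,0,0,0],
    [-0.36,-0.13,-2,0,0,0],
    [-0.36,-0.13,-2,0,0,0],
    [-0.36,-0.13,-2,0,0,0],
    [-0.36,-0.13,-2,0,0,0],
    [-0.36,-0.13,-2,0,0,0],
    [-0.36,-0.13,-2,0,0,0],
    [-2.25,-0.14,0.07,0,0,0],
    [-2.25,-0.14,0.07,0,0,0],
    [-2.25,-0.14,0.07,0,0,0],
    [0,0,0,0,0,0]
  ]
}}

```text
clock: 11.93
tool_pos: [0.4542, -0.3017, 0.2355]
orientation: [160.0, -0.0, 173.2]
force: [-0.6, -0.7, -0.3]
opening: 0.0005
gripper_force: 0.0
```

```bash
python3 - <<'E'
from m import *
snapshot("wrist");print(spot_point("wrist","stand_foot")[:2],spot_point("wrist","stand_pivot")[:2])
snapshot("scene")
for n in("stand_foot","saddle_nose","steerer_top"):print(n,spot_point("scene",n)[:2])
print(get_obs()["tool_pos"],get_obs()["force"])
E
```

```text
[{'position': [0.4457, -0.3072, 0.169], 'score': 0.65}] [{'position': [0.4655, -0.1864, 0.1422], 'score': 0.79}]
stand_foot [{'position': [0.444, -0.3064, 0.1696], 'score': 0.63}, {'position': [0.4627, -0.1904, 0.1448], 'score': 0.58}]
saddle_nose [{'position': [0.5995, 0.0248, 0.3394], 'score': 0.56}, {'position': [0.4081, 0.451, -0.0009], 'score': 0.31}]
steerer_top [{'position': [0.6446, 0.2643, 0.4251], 'score': 0.91}, {'position': [0.7049, 0.3008, 0.0014], 'score': 0.46}]
[ 0.45158231 -0.30133885  0.23689659] [-0.56237295  0.35203185 -0.5195573 ]
```

Emit:
{"fn": "play_rows", "kwargs": {
  "plan": [
    [0,-0.26,0.7,0,0,0],
    [0,-0.26,0.7,0,0,0],
    [0,-0.26,0.7,0,0,0],
    [0,-0.26,0.7,0,0,0],
    [0,-0.3,0.75,0,0,0],
    [0,-0.3,0.75,0,0,0],
    [0,-0.17,0.54,0,0,0],
    [0,-0.17,0.54,0,0,0],
    [0,-0.13,0.56,0,0,0],
    [0.02,-0.12,0.57,0,0,0],
    [0.11,-0.09,0.57,0,0,0],
    [0.12,-0.09,0.57,0,0,0],
    [0.16,-0.04,0.58,0,0,0],
    [0.17,-0.04,0.57,0,0,0],
    [0.17,0.01,0.58,0,0,0],
    [0.17,0.01,0.58,0,0,0]
  ]
}}

```text
clock: 13.62
tool_pos: [0.4455, -0.2908, 0.135]
orientation: [160.1, 0.2, 173.1]
force: [1.3, -3.9, 2.6]
opening: 0.0003
gripper_force: 2.0
```

```bash
python3 - <<'E'
from m import *
for c in("scene","side"):
  s=snapshot(c)
  for n in("stand_foot","saddle_nose"):print(c,n,spot_point(c,n)[:2])
print(get_obs()["tool_pos"],get_obs()["force"])
E
```

```text
scene stand_foot [{'position': [0.7066, 0.2985, 0.0028], 'score': 0.52}, {'position': [0.431, -0.3059, 0.1262], 'score': 0.39}]
scene saddle_nose [{'position': [0.5951, 0.0236, 0.3379], 'score': 0.64}, {'position': [0.5138, -0.1673, 0.0023], 'score': 0.61}]
side stand_foot [{'position': [0.4364, -0.304, 0.1319], 'score': 0.48}]
side saddle_nose [{'position': [0.6012, 0.0191, 0.336], 'score': 0.82}, {'position': [0.4102, 0.4494, 0.0035], 'score': 0.51}]
[ 0.44483963 -0.28965254  0.1348403 ] [ 2.33569204 -2.02296179  2.53283151]
```

Emit:
{"fn": "play_rows", "kwargs": {
  "plan": [
    [0.27,0.06,0.4,0,0,0],
    [0.26,0.06,0.4,0,0,0],
    [0.27,0.11,0.39,0,0,0],
    [0.16,0.1,0.38,0,0,0],
    [0.17,0.16,0.37,0,0,0],
    [0.17,0.16,0.38,0,0,0],
    [0.16,0.21,0.36,0,0,0],
    [0.17,0.2,0.35,0,0,0]
  ]
}}

```text
clock: 14.58
tool_pos: [0.4302, -0.2668, 0.1092]
orientation: [160.0, -0.0, 173.2]
force: [-0.5, -0.7, 1.0]
opening: -0.0002
gripper_force: 0.8
```

```bash
python3 - <<'E'
from m import *
for c in("scene","side"):
  s=snapshot(c)
  for n in("stand_foot","saddle_nose"):print(c,n,spot_point(c,n)[:2])
print(get_obs()["tool_pos"],get_obs()["force"])
for j in(.5,.6,.7,.8,.9,1,1.1,1.2):print(j,foot(BP,j).round(3),foot(BP,j,.85).round(3))
E
```

```text
scene stand_foot [{'position': [0.423, -0.2918, 0.0926], 'score': 0.45}]
scene saddle_nose [{'position': [0.5973, 0.0233, 0.3376], 'score': 0.85}]
side stand_foot []
side saddle_nose [{'position': [0.5984, 0.0217, 0.3375], 'score': 0.72}, {'position': [0.6, 0.1561, 0.2649], 'score': 0.35}]
[ 0.43050228 -0.26701921  0.10967453] [-1.04551551  1.24681066  1.93861723]
0.5 [ 0.428 -0.301  0.114] [ 0.435 -0.284  0.119]
0.6 [ 0.425 -0.297  0.104] [ 0.432 -0.281  0.11 ]
0.7 [ 0.422 -0.291  0.094] [ 0.429 -0.276  0.101]
0.8 [ 0.42  -0.284  0.084] [ 0.427 -0.27   0.093]
0.9 [ 0.417 -0.277  0.075] [ 0.425 -0.264  0.085]
1 [ 0.415 -0.268  0.067] [ 0.423 -0.256  0.078]
1.1 [ 0.413 -0.259  0.06 ] [ 0.421 -0.248  0.072]
1.2 [ 0.411 -0.249  0.053] [ 0.42  -0.24   0.067]
```

Emit:
{"fn": "play_rows", "kwargs": {
  "plan": [
    [0.05,0.2,0.39,0,0,0],
    [0.05,0.2,0.39,0,0,0],
    [0.05,0.2,0.39,0,0,0],
    [0.05,0.2,0.39,0,0,0],
    [0.05,0.22,0.39,0,0,0],
    [0.05,0.22,0.39,0,0,0],
    [0.05,0.22,0.39,0,0,0],
    [0.05,0.25,0.39,0,0,0],
    [0.05,0.3,0.3,0,0,0],
    [0,0,0,0,0,0],
    [0,0,0,0,0,0],
    [0,0,0,0,0,0],
    [0,0,0,0,0,0],
    [0,0,0,0,0,0]
  ]
}}

```text
clock: 16.05
tool_pos: [0.43, -0.2367, 0.0845]
orientation: [160.0, 0.0, 173.1]
force: [-0.1, -0.2, 0.5]
opening: 0.0008
gripper_force: 0.0
```

```bash
python3 - <<'E'
from m import *
for c in("scene","side","wrist"):
  s=snapshot(c)
  for n in("stand_foot","saddle_nose"):print(c,n,spot_point(c,n)[:2])
print(get_obs()["tool_pos"],get_obs()["force"])
E
```

```text
scene stand_foot [{'position': [0.4065, -0.163, 0.0359], 'score': 0.57}]
scene saddle_nose [{'position': [0.5997, 0.0257, 0.3399], 'score': 0.69}]
side stand_foot [{'position': [0.4097, -0.1638, 0.0427], 'score': 0.5}]
side saddle_nose [{'position': [0.6016, 0.0192, 0.336], 'score': 0.73}]
wrist stand_foot [{'position': [0.4096, -0.1621, 0.0381], 'score': 0.64}]
wrist saddle_nose []
[ 0.42984539 -0.23650077  0.08438878] [-0.40029771 -0.45580722 -0.18798333]
```

Stand is down: all three cameras put the foot at about (0.408, -0.163, 0.039), its fully-down position. Next I'll check the bike's fit and the pail's position for the grasp.

```bash
python3 - <<'E'
from m import *
obs=[]
for c in("scene","side"):
    s=snapshot(c)
    for n in("tube_grip","saddle_nose","steerer_top","stand_pivot","rear_tyre","front_tyre"):
        for d in spot_point(c,n)[:1]:
            q=np.array(d["position"]);o,r=bikeT(BP)
            if np.linalg.norm(o+r.apply(P[n])-q)<.02: obs.append((n,q))
    print("pail",spot_in(c,"pail")[:1],spot_point(c,"pail")[:1])
    f=s["frame"];h=cv2.cvtColor(f,cv2.COLOR_RGB2HSV);m=cv2.inRange(h,(22,120,90),(35,255,255));m[:120]=0
    n,l,st,ce=cv2.connectedComponentsWithStats(m);k=1+np.argmax(st[1:,4]);l=(l==k).astype(np.uint8)
    cn=max(cv2.findContours(l,cv2.RETR_EXTERNAL,cv2.CHAIN_APPROX_NONE)[0],key=cv2.contourArea).reshape(-1,2).astype(float)
    K=np.array([[s["fx"],0,s["cx"]],[0,s["fy"],s["cy"]],[0,0,1]])
    u=cv2.undistortPoints(cn[:,None],K,np.array([s["k1"],0,0,0]))[:,0]
    d=R.from_euler('xyz',s["attitude"],degrees=True).apply(np.c_[u,np.ones(len(u))]);pos=np.array(s["position"])
    X=pos+d*((.245-pos[2])/d[:,2])[:,None]
    r=least_squares(lambda c:np.hypot(X[:,0]-c[0],X[:,1]-c[1])-.13,X[:,:2].mean(0),loss='cauchy',f_scale=.003)
    e=r.fun;print(c,"rim centre",r.x.round(4),np.percentile(np.abs(e),50),st[k])
p,r=fit(obs,BP);print(len(obs),p,np.degrees(p[2:]),np.round(r*1000).tolist())
o,r=bikeT(p);print({n:np.round(o+r.apply(v),3).tolist() for n,v in P.items()})
E
```

```text
pail [{'position': [0.7335, 0.0335, 0.2478], 'score': 0.64}] []
scene rim centre [0.7256 0.0315] 0.0025459339731341013 [ 293  213   76   76 4352]
pail [{'position': [0.7309, 0.0428, 0.2474], 'score': 0.75}] []
side rim centre [0.7234 0.0328] 0.00267561139313105 [ 267  210   85   84 2042]
7 [ 0.5412098   0.09742172 -0.12357971  0.19981149] [-7.08059581 11.4483551 ] [[-0.0, 2.0, -1.0], [1.0, 1.0, -7.0], [3.0, 0.0, 1.0], [1.0, 3.0, -5.0], [-1.0, -3.0, 1.0], [-1.0, -1.0, -1.0], [-3.0, -3.0, -1.0]]
{'tube_grip': [0.602, 0.155, 0.264], 'saddle_nose': [0.601, 0.025, 0.336], 'steerer_top': [0.648, 0.263, 0.424], 'stand_pivot': [0.467, -0.188, 0.144], 'stand_foot': [0.443, -0.306, 0.172], 'rear_tyre': [0.508, -0.171, 0.0], 'front_tyre': [0.576, 0.375, 0.0]}
```

```bash
cat >> m.py <<'E'
BP2=np.array([.5425,.097,-.1215,.1915])
def graspR(p,lean=0.,back=14):
    h=R.from_euler('z',p[2]).apply([0,1,0]);bx=R.from_euler('z',p[2]).apply([1,0,0])
    a=np.radians(back);z=np.sin(a)*h-np.cos(a)*np.array([0,0,1.])
    return R.from_rotvec(h*lean)*toolR(-bx,z)
E
python3 - <<'E'
from m import *
s=graspR(BP2);o,r=bikeT(BP2);g=o+r.apply([0,.08,.277]);tz=s.apply([0,0,1]);G=g-tz*.004
print("grasp",g,G,s.as_euler('xyz',degrees=True))
p,r0=cur();pre=G-tz*.09
rows(p,r0,[(p+[-.03,0,.08],r0,4),([.41,-.2,.36],r0,6),([.42,.12,.42],s,15),(pre,s,8)])
rows(pre,s,[(G-tz*.03,s,6),(G,s,5)])
E
```

```text
grasp [0.60452931 0.17002028 0.2719364 ] [0.60441203 0.16905972 0.27581758] [-180.           14.          -96.96143721]
max 2.85 5.99 33
[[0.74,0.6,-1.91,0,0,0],[0.75,0.6,-1.91,0,0,0],[0.74,0.6,-1.91,0,0,0],[0.75,0.6,-1.91,0,0,0],[-0.1,1.7,-2.85,0,0,0],[-0.09,1.7,-2.85,0,0,0],[-0.1,1.7,-2.85,0,0,0],[-0.09,1.7,-2.85,0,0,0],[-0.1,1.7,-2.85,0,0,0],[-0.09,1.7,-2.85,0,0,0],[0.19,2.13,0.35,0.32,0.31,-5.99],[-0.04,2.15,0.34,0.31,0.31,-5.98],[-0.26,2.13,0.33,0.32,0.32,-5.99],[-0.49,2.09,0.31,0.31,0.31,-5.99],[-0.7,2.04,0.3,0.32,0.31,-5.98],[-0.92,1.95,0.28,0.31,0.31,-5.99],[-1.11,1.84,0.27,0.32,0.31,-5.99],[-1.3,1.72,0.25,0.32,0.32,-5.98],[-1.47,1.58,0.24,0.31,0.31,-5.99],[-1.64,1.42,0.21,0.32,0.31,-5.99]]
[[-1.77,1.24,0.2,0.31,0.31,-5.98],[-1.89,1.04,0.19,0.32,0.31,-5.99],[-1.99,0.85,0.17,0.31,0.32,-5.99],[-2.08,0.63,0.15,0.32,0.31,-5.98],[-2.12,0.42,0.14,0.32,0.31,-5.99],[-0.43,-2.21,0.84,-0,0,0],[-0.42,-2.22,0.84,-0,0,0],[-0.43,-2.21,0.84,-0,0,0],[-0.42,-2.22,0.84,-0,0,0],[-0.43,-2.21,0.83,-0,0,0],[-0.43,-2.21,0.84,-0,0,0],[-0.42,-2.22,0.84,-0,0,0],[-0.43,-2.21,0.84,-0,0,0]]
end [0.6018 0.1475 0.3631] [-180.     14.    -96.96]
max 1.0 0.0 11
[[0,-0,1,0,0,0],[-0,0,1,0,0,0],[-0,0,1,0,0,0],[0,0,1,0,0,0],[0,0,1,0,0,0],[0,0,1,0,0,0],[0,0,0.6,0,0,0],[0,0,0.6,0,0,0],[0,0,0.6,0,0,0],[0,0,0.6,0,0,0],[0,0,0.6,0,0,0]]
end [0.6044 0.1691 0.2758] [-180.     14.    -96.96]
```

Emit:
{"fn": "play_rows", "kwargs": {
  "plan": [
    [0.74,0.6,-1.91,0,0,0],
    [0.75,0.6,-1.91,0,0,0],
    [0.74,0.6,-1.91,0,0,0],
    [0.75,0.6,-1.91,0,0,0],
    [-0.1,1.7,-2.85,0,0,0],
    [-0.09,1.7,-2.85,0,0,0],
    [-0.1,1.7,-2.85,0,0,0],
    [-0.09,1.7,-2.85,0,0,0],
    [-0.1,1.7,-2.85,0,0,0],
    [-0.09,1.7,-2.85,0,0,0],
    [0.19,2.13,0.35,0.32,0.31,-5.99],
    [-0.04,2.15,0.34,0.31,0.31,-5.98],
    [-0.26,2.13,0.33,0.32,0.32,-5.99],
    [-0.49,2.09,0.31,0.31,0.31,-5.99],
    [-0.7,2.04,0.3,0.32,0.31,-5.98],
    [-0.92,1.95,0.28,0.31,0.31,-5.99],
    [-1.11,1.84,0.27,0.32,0.31,-5.99],
    [-1.3,1.72,0.25,0.32,0.32,-5.98],
    [-1.47,1.58,0.24,0.31,0.31,-5.99],
    [-1.64,1.42,0.21,0.32,0.31,-5.99]
  ],
  "grip": 5.6
}}

```text
clock: 19.07
tool_pos: [0.4163, 0.0143, 0.4004]
orientation: [171.1, 13.2, -127.5]
force: [0.3, -0.3, -0.3]
opening: 0.0562
gripper_force: 0.0
```

Emit:
{"fn": "play_rows", "kwargs": {
  "plan": [
    [-1.77,1.24,0.2,0.31,0.31,-5.98],
    [-1.89,1.04,0.19,0.32,0.31,-5.99],
    [-1.99,0.85,0.17,0.31,0.32,-5.99],
    [-2.08,0.63,0.15,0.32,0.31,-5.98],
    [-2.12,0.42,0.14,0.32,0.31,-5.99],
    [-0.43,-2.21,0.84,0,0,0],
    [-0.42,-2.22,0.84,0,0,0],
    [-0.43,-2.21,0.84,0,0,0],
    [-0.42,-2.22,0.84,0,0,0],
    [-0.43,-2.21,0.83,0,0,0],
    [-0.43,-2.21,0.84,0,0,0],
    [-0.42,-2.22,0.84,0,0,0],
    [-0.43,-2.21,0.84,0,0,0],
    [0,0,0,0,0,0],
    [0,0,0,0,0,0]
  ]
}}

```text
clock: 20.32
tool_pos: [0.6021, 0.1474, 0.3612]
orientation: [179.8, 13.9, -97.0]
force: [-0.4, 0.9, 0.7]
opening: 0.0561
gripper_force: 0.0
```

```bash
python3 - <<'E'
from m import *
o=get_obs();print(o["tool_pos"],o["orientation"],o["joint_pos"],o["opening"])
s=snapshot("wrist");cv2.imwrite("pics/w4.png",s["frame"][:,:,::-1])
for n in("tube_grip","saddle_nose","steerer_top"):print(n,spot_point("wrist",n)[:2])
o,r=bikeT(BP2);print({n:np.round(o+r.apply(v),3).tolist() for n,v in P.items()})
E
```

```text
[0.60208984 0.14743187 0.36115977] [179.82418045  13.912599   -97.03164986] [ 23.77260985   9.82223431   7.56892385 -12.16673941 -80.87631801
 -29.57015527] 0.05605045890173786
tube_grip [{'position': [0.6011, 0.1596, 0.2608], 'score': 0.98}]
saddle_nose []
steerer_top []
{'tube_grip': [0.601, 0.155, 0.264], 'saddle_nose': [0.599, 0.025, 0.337], 'steerer_top': [0.646, 0.264, 0.425], 'stand_pivot': [0.468, -0.188, 0.144], 'stand_foot': [0.444, -0.306, 0.172], 'rear_tyre': [0.51, -0.171, 0.0], 'front_tyre': [0.576, 0.375, 0.0]}
```

View pics/w4.png

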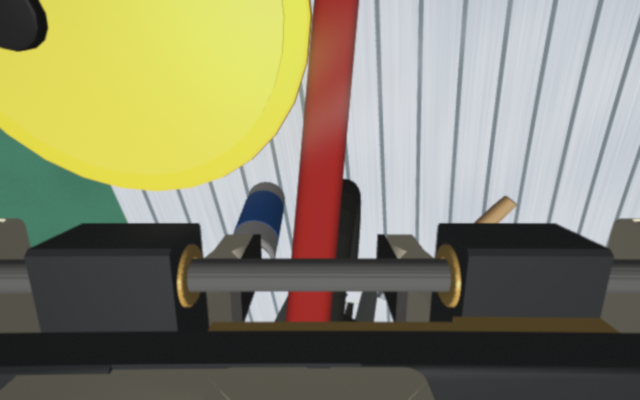

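The tube (310,250) lies between the open fingers (240 and 390), and the pail rim's lower edge (about 190) is clear of the left finger. Descend and close.

Emit:
{"fn": "play_rows", "kwargs": {
  "plan": [
    [0,0,1,0,0,0],
    [0,0,1,0,0,0],
    [0,0,1,0,0,0],
    [0,0,1,0,0,0],
    [0,0,1,0,0,0],
    [0,0,1,0,0,0],
    [0,0,0.6,0,0,0],
    [0,0,0.6,0,0,0],
    [0,0,0.6,0,0,0],
    [0,0,0.6,0,0,0],
    [0,0,0.5,0,0,0],
    [0,0,0,0,0,0],
    [0,0,0,0,0,0]
  ]
}}

```text
clock: 21.6
tool_pos: [0.6044, 0.1688, 0.2766]
orientation: [180.0, 14.0, -97.0]
force: [0.3, 0.0, 0.4]
opening: 0.0561
gripper_force: 0.0
```

Emit:
{"fn": "play_rows", "kwargs": {
  "plan": [
    [0,0,0,0,0,0],
    [0,0,0,0,0,0],
    [0,0,0,0,0,0],
    [0,0,0,0,0,0],
    [0,0,0,0,0,0],
    [0,0,0,0,0,0]
  ],
  "grip": 2.5
}}

```text
clock: 22.1
tool_pos: [0.605, 0.1689, 0.277]
orientation: [-179.9, 14.0, -97.0]
force: [2.5, -0.5, -1.9]
opening: 0.0266
gripper_force: 26.0
```

```bash
python3 - <<'E'
from m import *
g=get_obs();print({k:np.round(g[k],3) for k in("tool_pos","orientation","force","moment","opening","gripper_force","joint_pos")})
p,r=cur();y=np.array([.5425,.097,0]);h=R.from_euler('z',BP2[2]).apply([0,1,0])
w=[];N=20
for i in range(1,N+1):
    q=R.from_rotvec(-h*BP2[3]*i/N);w.append((y+q.apply(p-y),q*r,1))
rows(p,r,w)
E
```

```text
{'tool_pos': array([0.605, 0.169, 0.277]), 'orientation': array([-179.921,   14.024,  -96.963]), 'force': array([ 2.501, -0.507, -1.905]), 'moment': array([-0.785, -1.001, -0.381]), 'opening': np.float64(0.027), 'gripper_force': np.float64(26.008), 'joint_pos': array([ 25.62 ,  11.883,  -0.375, -12.468, -70.449, -29.156])}
max 0.27 0.54 20
[[-0.01,0.27,-0.05,0.53,-0,-0.13],[-0.01,0.26,-0.05,0.53,-0,-0.14],[-0.02,0.27,-0.05,0.54,-0,-0.13],[-0.01,0.26,-0.04,0.53,-0,-0.13],[-0.01,0.27,-0.05,0.53,-0,-0.13],[-0.01,0.26,-0.05,0.53,-0,-0.14],[-0.01,0.27,-0.05,0.54,-0,-0.13],[-0.02,0.26,-0.05,0.53,-0,-0.13],[-0.01,0.27,-0.05,0.53,-0,-0.14],[-0.01,0.26,-0.05,0.53,-0,-0.13],[-0.01,0.27,-0.05,0.53,-0,-0.13],[-0.01,0.26,-0.04,0.54,-0,-0.14],[-0.02,0.27,-0.05,0.53,-0,-0.13],[-0.01,0.27,-0.05,0.53,-0,-0.13],[-0.01,0.26,-0.05,0.53,-0,-0.13],[-0.01,0.27,-0.05,0.54,-0,-0.14],[-0.02,0.26,-0.05,0.53,-0,-0.13],[-0.01,0.27,-0.05,0.53,-0,-0.13],[-0.01,0.26,-0.05,0.53,-0,-0.14],[-0.01,0.27,-0.04,0.54,-0,-0.13]]
end [0.5517 0.1754 0.282 ] [-168.62   13.76  -94.24]
```

```bash
python3 - <<'E'
from m import *
s=snapshot("wrist");a=cv2.resize(s["frame"],(480,300));im=np.zeros((600,800,3),np.uint8);im[:300,:480]=a
for i,c in enumerate(("scene","side")):
    s2=snapshot(c);Rc=R.from_euler('xyz',s2["attitude"],degrees=True);k=Rc.inv().apply(np.array([.6,.16,.27])-s2["position"]);v=k[:2]/k[2]
    x,y=int(s2["fx"]*v[0]+s2["cx"]),int(s2["fy"]*v[1]+s2["cy"])
    im[300:,400*i:400*i+400]=cv2.resize(s2["frame"][y-37:y+38,x-50:x+50],(400,300),interpolation=cv2.INTER_CUBIC)
    for n in("tube_grip","saddle_nose","steerer_top"):print(n,spot_point(c,n)[:1])
cv2.imwrite("pics/w5.png",im[:,:,::-1]);g=get_obs();print(g["opening"],g["gripper_force"],g["force"])
E
```

```text
tube_grip [{'position': [0.6028, 0.1538, 0.2654], 'score': 0.67}]
saddle_nose [{'position': [0.4675, -0.1922, 0.1459], 'score': 0.66}]
steerer_top [{'position': [0.6432, 0.2632, 0.4257], 'score': 0.69}]
tube_grip [{'position': [0.5981, 0.1587, 0.2645], 'score': 0.87}]
saddle_nose [{'position': [0.5991, 0.0213, 0.3364], 'score': 0.75}]
steerer_top [{'position': [0.646, 0.2671, 0.4245], 'score': 0.6}]
0.02650282815207635 26.132706999778748 [ 2.68101597  0.73301807 -0.57822718]
```

View pics/w5.png

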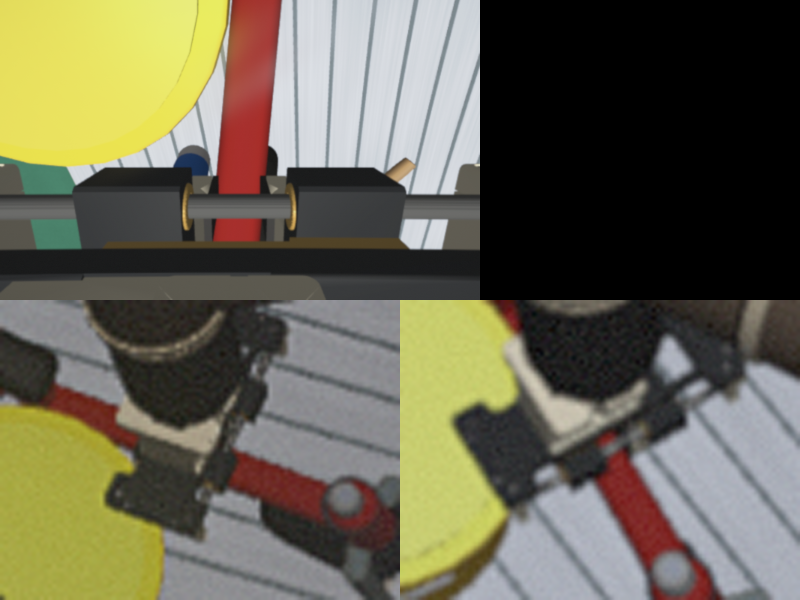

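The tube is held between the pads, with a steady 26 N. Now I'll bring it upright about the tyre line, half way first.

Emit:
{"fn": "play_rows", "kwargs": {
  "plan": [
    [0,0,0,0,0,0],
    [0,0,0,0,0,0],
    [0,0,0,0,0,0],
    [-0.01,0.13,-0.02,0.27,0,-0.07],
    [-0.01,0.13,-0.02,0.27,0,-0.07],
    [-0.01,0.27,-0.05,0.53,0,-0.13],
    [-0.02,0.27,-0.05,0.54,0,-0.13],
    [-0.01,0.26,-0.04,0.53,0,-0.13],
    [-0.01,0.27,-0.05,0.53,0,-0.13],
    [-0.01,0.26,-0.05,0.53,0,-0.14],
    [-0.01,0.27,-0.05,0.54,0,-0.13],
    [-0.02,0.26,-0.05,0.53,0,-0.13],
    [-0.01,0.27,-0.05,0.53,0,-0.14],
    [-0.01,0.26,-0.05,0.53,0,-0.13],
    [0,0,0,0,0,0],
    [0,0,0,0,0,0],
    [0,0,0,0,0,0]
  ],
  "grip": 0
}}

```text
clock: 23.97
tool_pos: [0.5778, 0.1722, 0.2805]
orientation: [-174.4, 13.9, -95.6]
force: [1.8, 2.6, -0.2]
opening: 0.0263
gripper_force: 25.9
```

```bash
cat >> m.py <<'E'
P['foot_down']=(-.109,-.273,.020)
def look(x0):
    obs=[]
    for c in("scene","side"):
        snapshot(c)
        for n in("tube_grip","saddle_nose","steerer_top","stand_pivot","stand_foot","rear_tyre","front_tyre"):
            m="foot_down" if n=="stand_foot" else n
            for d in spot_point(c,n)[:2]:
                q=np.array(d["position"]);o,r=bikeT(x0)
                if np.linalg.norm(o+r.apply(P[m])-q)<.03: obs.append((m,q));break
    p,e=fit(obs,x0);print("bike",p.round(4),np.degrees(p[2:]).round(2))
    for (n,q),v in zip(obs,e):print(n,q.round(4),(v*1000).round(1))
    return p
E
python3 - <<'E'
from m import *
g=get_obs();print({k:np.round(g[k],3) for k in("tool_pos","orientation","force","moment","opening","gripper_force")})
look([.5425,.097,-.1215,.09])
E
```

```text
{'tool_pos': array([0.578, 0.172, 0.28 ]), 'orientation': array([-174.359,   13.922,  -95.587]), 'force': array([ 1.799,  2.59 , -0.247]), 'moment': array([ 0.056,  0.173, -0.061]), 'opening': np.float64(0.026), 'gripper_force': np.float64(25.852)}
bike [ 0.5421  0.0957 -0.1198  0.091 ] [-6.86  5.21]
tube_grip [0.5756 0.1588 0.271 ] [-1.4 -1.5 -3.1]
saddle_nose [0.5646 0.0288 0.343 ] [ 0.7 -1.4 -1.4]
steerer_top [0.6011 0.2664 0.4328] [ 1.4  1.3 -1.6]
front_tyre [0.5751 0.3726 0.0041] [ 0.5  1.1 -4.1]
tube_grip [0.5743 0.1612 0.2644] [-0.1 -3.9  3.5]
saddle_nose [0.5636 0.0258 0.3416] [ 1.7  1.6 -0. ]
steerer_top [0.6046 0.2662 0.4292] [-2.1  1.5  2. ]
foot_down [ 0.4043 -0.1632  0.0311] [-0.8  0.6 -1.3]
```

Emit:
{"fn": "play_rows", "kwargs": {
  "plan": [
    [-0.01,0.13,-0.02,0.27,0,-0.07],
    [-0.01,0.27,-0.05,0.53,0,-0.13],
    [-0.02,0.26,-0.04,0.54,0,-0.14],
    [-0.01,0.27,-0.05,0.53,0,-0.13],
    [-0.01,0.27,-0.05,0.53,0,-0.13],
    [-0.01,0.26,-0.05,0.53,0,-0.13],
    [-0.01,0.27,-0.05,0.54,0,-0.14],
    [-0.02,0.26,-0.05,0.53,0,-0.13],
    [-0.01,0.27,-0.05,0.53,0,-0.13],
    [-0.01,0.13,-0.02,0.27,0,-0.07],
    [-0.01,0.13,-0.02,0.27,0,-0.07],
    [0,0,0,0,0,0],
    [0,0,0,0,0,0],
    [0,0,0,0,0,0],
    [0,0,0,0,0,0],
    [0,0,0,0,0,0],
    [0,0,0,0,0,0]
  ]
}}

```text
clock: 26.18
tool_pos: [0.5526, 0.1752, 0.2816]
orientation: [-169.0, 13.7, -94.3]
force: [-0.6, 0.7, -2.6]
opening: 0.026
gripper_force: 25.6
```

```bash
python3 - <<'E'
from m import *
g=get_obs();print({k:np.round(g[k],3) for k in("tool_pos","orientation","force","moment","opening","gripper_force","qvel")})
p=look([.5425,.097,-.1215,.0]);look(p);snapshot("wrist")
s=snapshot("scene");cv2.imwrite("pics/s6.png",s["frame"][100:300,150:550,::-1].repeat(2,0).repeat(2,1)[:400])
E
```

```text
{'tool_pos': array([0.553, 0.175, 0.282]), 'orientation': array([-168.972,   13.727,  -94.32 ]), 'force': array([-0.624,  0.693, -2.555]), 'moment': array([-0.787,  1.268,  0.017]), 'opening': np.float64(0.026), 'gripper_force': np.float64(25.618), 'qvel': array([ 0.019, -0.081,  0.017,  0.036,  0.017, -0.122])}
bike [ 5.426e-01  9.720e-02 -1.201e-01 -2.000e-04] [-6.88 -0.01]
tube_grip [0.5548 0.1581 0.271 ] [-4.4  3.6 -2. ]
saddle_nose [0.5311 0.0318 0.3463] [ 3.7  0.9 -3.3]
steerer_top [0.5625 0.2748 0.4312] [ 1.4 -0.9  1.8]
rear_tyre [ 5.118e-01 -1.662e-01  3.000e-04] [-1.5 -4.7 -0.3]
front_tyre [0.5755 0.376  0.0052] [ 0.7 -0.8 -5.2]
tube_grip [0.548  0.1627 0.2687] [ 2.4 -1.   0.3]
saddle_nose [0.5349 0.0282 0.3427] [-0.1  4.5  0.3]
steerer_top [0.567  0.2759 0.4323] [-3.1 -2.   0.7]
rear_tyre [ 0.5099 -0.1717 -0.0043] [0.4 0.8 4.3]
bike [ 0.5433  0.0962 -0.1248 -0.0027] [-7.15 -0.16]
tube_grip [0.5531 0.1586 0.271 ] [-2.4  2.2 -2. ]
saddle_nose [0.5324 0.0311 0.3442] [ 1.9  0.7 -1.2]
steerer_top [0.5639 0.2748 0.4325] [ 0.4 -1.8  0.5]
front_tyre [0.576  0.3729 0.0041] [ 2.1  1.1 -4.1]
tube_grip [0.5498 0.1624 0.268 ] [ 0.9 -1.6  1. ]
saddle_nose [0.5361 0.028  0.3425] [-1.8  3.8  0.5]
steerer_top [0.5639 0.2752 0.4313] [ 0.4 -2.2  1.7]
rear_tyre [ 0.5091 -0.1715 -0.0019] [ 0.6 -0.2  1.9]
front_tyre [0.5803 0.3754 0.0024] [-2.2 -1.4 -2.4]
```

View pics/s6.png

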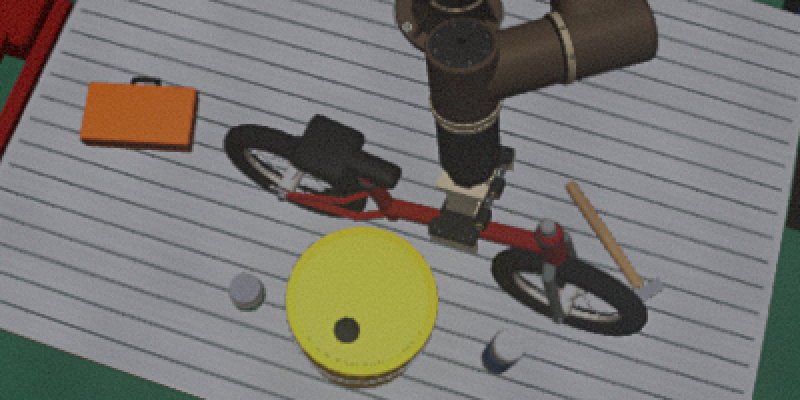

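The bike stands upright in the grip, within 0.2° by the fit. The tube is clear of the pail rim (gap near 375,220), both tyres are on the bench, and nothing else has moved.

```bash
python3 -c "
from plant import *
print(close_job())"
```

```text
the job is handed in; nothing more can be done
None
```

I flipped the stand down and handed the job in with the bike gripped at about 26 N, upright within about 0.2° and clear of the pail, both tyres on the bench and nothing else moved; the stand's foot was hidden in the last pictures, so its clearance of about 20 mm is inferred.

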